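Unhook the slip strainer and set it on the slip bowl

ROBOT

A 7-joint arm with a two-finger parallel gripper is mounted at the origin on the work surface. World frame = base frame: x ahead of the robot, y to its left, z up, the work surface at z = 0. Lengths are in m, angles in rad, forces in N, time in s.
With the tool pointing down it reaches from about 0.35 to 0.9 m from the base axis. Payload 8.1 kg.
Tool frame: the origin (TCP) lies on the centre line of the jaws, within the pads' length; the fingertips stand 19 mm ahead of it and the grasp point (between the pads) is the TCP; z points along the fingers, y is the direction in which the jaws open and shut (so a half turn about z gives the same grasp; the last joint's range is limited). The gripper opens to 92 mm and grips with 3 to 60 N. Pads are 19 mm wide; open, the fingers measure 130 mm over their backs; the gripper's body (75 mm by 190 mm) begins 47 mm behind the grasp point.
Start: joints at [-1.403, 0.434, 0.025, 1.573, -0.012, 1.134, -0.075], TCP at [0.167, 0.602, 0.218] pointing down, gripper open.
Joint ranges: [-2.62, 2.62], [-0.44, 2.09], [-1.27, 1.32], [0.08, 2.57], [-1.32, 4.46], [0.12, 2], [-2.74, 2.74]. Speed limits (rad/s): [2.22, 2.22, 3.01, 3.01, 3.14, 3.14, 3.14].

INTERFACE

Orientations are given as a rotation vector (axis times angle).
In Python, from cell import monitor, imaging, workorder, outline_of gives the robot as it stands.
- The arm moves only by the tool move_arm, never from a script. Its argument "series" is a list of rows, each a list of 6 numbers: the shift along the world's x, y, z in cm, then the turn, a rotation vector about the world's x, y, z in degrees. A call has 1 to 8 rows; each row shifts and turns the commanded pose from where the row before left it; what a row does not reach is not made up. A row lasts 1/10 s, in which the tool goes at most 50 mm and 8.59 degrees, less where a joint would pass 70% of its speed; a pose out of reach is approached as far as the arm can. A call with a gripper value outside its range is refused whole. "grip" is the opening, from 0 (shut) to 1 (fully open), set as the call begins (left out, the last holds). The fingers move at their own pace and stop on an object; "force" is the grip in N (left out, the last holds). Time passes only in rows, so rows that do not move let the fingers close. It gives the time, the measured TCP pose, the force and the opening at its end, in the units of the state.
- monitor.observe(): the state, without advancing time (a new reading comes with each control period).
- imaging.get_image(name): name is "side" or "top" or "wrist"; returns a dict with "color" (480x640x3 uint8, red, green, blue), "fx", "fy", "cx", "cy" (pixels), "rvec" (rotation vector, rad) and "tvec" (3), from world to camera coordinates, as OpenCV has them; the wrist camera has in their place "mount" (4x4, takes a point from camera to tool coordinates, whose origin is the TCP and whose axes are the flange's). Camera axes: x right, y down, z forward; pixel columns grow to the right and rows downward; lengths in m; the calibration is good to about 2 mm. A picture is of the moment at which its call begins: read the wrist's pose just before it. There is no depth.
- workorder.sign_off(): hands the job in, once; it reports no verdict.
Trained networks look in the newest picture that a camera, given by its name, has taken for a name from the list of things; names that differ only in an ending like _2 or _b are one class to them, and where a whole thing is asked for, a point or a joint stands for the part that bears it (a point fixed in the world has none). Each returns a list of dicts, best first, with "p" (0 to 1); they miss things now and then, are a little off and sometimes report something else, mostly with a low value. They report only what shows in the picture. A call takes as long as a camera call. They do not tell look-alikes from the thing itself.
- outline_of(camera, thing): "mask" (480x640 bool, what is visible of it) and "rect" ([left, top, width, height] in pixels, round what is visible of it).
The state is a dict: "clock": time; "joints": joint angles; "dq": joint speeds; "joint_efforts": joint torques, N m; "position": TCP position; "ee_rot": TCP orientation; "force": force on the tool from outside, world axes, zero at the start; "ft_torque": the same for the moment, N m; "width": opening from 0.0 (shut) to 1.0 (fully open).
Only numpy, scipy, OpenCV 4.12 (cv2) and the standard library are available. Lean on these libraries where they do the work, as an engineer would, in place of code of your own. Each camera call takes 0.05 s, during which the arm holds its last target. There are 200 camera calls.

TASK

Take the flanged slip strainer down from its rack by lifting it up past the tips of its deep hooks before drawing it away, and seat it level on the wide slip bowl, its cup inside the bowl and its flange resting on the rim. Lower it onto the bowl without dropping it, and leave the pail hanging in its place.

Things in the scene. Friction and masses are not known exactly. Their poses are not given: they have to be found in the camera images.
- strainer: Steel strainer, 0.2-0.4 kg: cup 84 mm across (72 at the bottom) under a flat flange 170 mm across (underside 44, top 50 mm up). Stiff upright wire bail: legs at y = +-72 mm, level bar along y 160 mm up, 8 mm thick; wooden grip in its middle, 18 (x) by 56 (y) by 22 mm, centre at (0, 0, 160) mm. Hangs on one pair of hooks, yaw as the rack. Origin: centre of the cup's underside, z up.
- pail: Bystander: deep plain steel pail, rim 120 mm across, 95 mm deep, no flange; bail and wooden grip like the strainer's (bar 160 mm up, legs at y = +-63 mm). Hangs on the rack's other pair of hooks; either may be left or right. Origin: centre of its underside, z up, y along the bar.
- slip_bowl: Wide empty terracotta bowl, fixed on the table: rim 136 mm across outside, mouth 124 mm, 85 mm high (the 72 mm pot nearby is not it). Origin: centre of its underside, z up. The seated strainer's origin is 41 mm above this origin.
- rack: Fixed rack: rail 530 mm long along y, top 293 mm high. At y = +110 and -110 mm a pair of 8 mm hooks 90 mm apart, pointing to -x (to the robot), upturned. A hung bar lies in their bends at x = -113, z = 255 mm, its grip free between them. Tips at x = -128, tops 299 mm high: the bar must rise 50 mm or more before going to -x. Origin: table level under the rail's front; z up; yaw within 9 deg.
Things that resemble listed ones, but are neither listed nor needed, are in the scene too. What is shaped like the strainer but turquoise or yellow is not meant. Leave any green look-alike of the slip_bowl alone.

How it is judged:
On the way:
1. the strainer is lifted until its bar is above the hooks' tips (height (world z) of strainer above 0.143 m), for 0.1 s.
At the end, for the whole second after the job is handed in: The strainer rests on the slip bowl: centred within 22 mm, its origin 33 to 49 mm above the bowl's origin (flange on the rim), tilted less than 0.12 rad, at rest (below 0.03 m/s); the pail is within 40 mm of where it hung (horizontal distance between strainer and slip_bowl below 0.022 m and z of strainer in the frame of slip_bowl between 0.033 and 0.049 m and angle between strainer's own z axis and vertical below 0.12 rad and linear speed of strainer below 0.03 m/s and distance of pail from where it was at the start of the episode below 0.04 m); the robot touches nothing.
It fails at once if the strainer falls free: faster than 0.45 m/s while the fingers do not touch it (linear speed of strainer above 0.45 m/s and contact force between the fingers and strainer below 0.1 N).
It fails at once if the pail is moved more than 80 mm from its place (distance of pail from where it was at the start of the episode above 0.08 m).
It also fails if it takes over 51 s, if anything falls off the work surface, if the arm or the gripper's body presses on something with over 40 N, if the wrist force passes 120 N, or if a joint passes its speed limit or range.

## Working session

There is one attempt and no reset: what is moved stays moved. The work goes in short steps, Python scripts to look and compute and a tool call to move; the robot and the scene stay as the last step left them, time stands still between calls to the robot, and variables do not carry over. Pictures are saved under pics/ and viewed, about 8 in all and at most 12, crops included, and the job is handed in when it is done.

Besides the shell and the picture viewer there is one more tool, called after ">>>" in YAML: its name, and indented under it one key for each argument. move_arm: Moves the arm, as the interface text tells. Its arguments: {"type":"object","properties":{"series":{"type":"array"},"grip":{"type":"number"},"force":{"type":"number"}},"required":["series"]}

```bash
ls; mkdir -p pics; python3 - <<'E'
from cell import monitor, imaging, outline_of
import cv2,pickle
s=monitor.observe(); print(s)
out={}
for c in ["side","top"]:
    im=imaging.get_image(c); cv2.imwrite(f"pics/{c}0.png",im["color"][:,:,::-1])
    out[c]={k:im[k] for k in im}
    print(c,im["fx"],im["cx"],im["cy"],im["rvec"],im["tvec"])
    for t in ["strainer","pail","slip_bowl","rack"]:
        r=outline_of(c,t); out[c,t]=r
        print(c,t,[(round(float(d["p"]),2),d["rect"]) for d in r])
pickle.dump(out,open("o.pkl","wb"))
a=cv2.imread("pics/side0.png");b=cv2.imread("pics/top0.png")
E
```

```text
pics
{'clock': 0.0, 'joints': array([-1.40256   ,  0.43521455,  0.02495423,  1.574093  , -0.01160931,
        1.13400038, -0.07511372]), 'dq': array([ 9.46188717e-06, -1.22011370e-03, -3.42662603e-04, -7.34744418e-05,
       -1.42143853e-04,  1.22748432e-03, -4.14555934e-04]), 'joint_efforts': array([ 6.05559326e-04, -6.67840648e+01,  9.85693149e-01, -3.14449883e+01,
       -6.04372169e-02,  4.32647823e-02,  1.78240052e-04]), 'position': array([0.16711306, 0.60169901, 0.21735158]), 'ee_rot': array([-4.24227459e-01, -3.11272982e+00,  2.46286509e-03]), 'force': array([-0.36291734,  0.52277293,  0.18782827]), 'ft_torque': array([-0.04701674, -0.0113426 , -0.01938   ]), 'width': 1.0000870054959414}
side 544.7442322237453 322.20277826947233 248.2279404898056 [ 0.71490217 -2.7157823   0.99087941] [0.55487421 0.20552165 0.98628107]
side strainer [(0.97, [260.6, 84.5, 69.6, 79.1]), (0.9, [284.2, 135.8, 88.9, 99.6]), (0.65, [450.8, 167.3, 95.0, 77.9])]
side pail [(0.85, [367.4, 84.1, 57.4, 91.9])]
side slip_bowl [(0.72, [278.9, 317.6, 78.3, 83.5])]
side rack [(0.86, [210.8, 28.3, 211.2, 254.2])]
top 537.4415020707756 314.0055364451988 236.50732880628496 [ 2.13564306 -2.14528367  0.13558667] [0.13069078 0.59226893 1.27730126]
top strainer [(0.95, [410.4, 313.8, 71.1, 69.9]), (0.85, [410.5, 105.8, 66.6, 59.9]), (0.7, [316.8, 188.2, 76.0, 76.0])]
top pail [(0.58, [427.8, 209.4, 66.5, 54.0])]
top slip_bowl [(0.89, [216.1, 256.8, 53.1, 56.2]), (0.79, [127.8, 269.8, 60.5, 59.1])]
top rack [(0.94, [293.7, 140.9, 258.2, 105.5])]
```

View pics/side0.png

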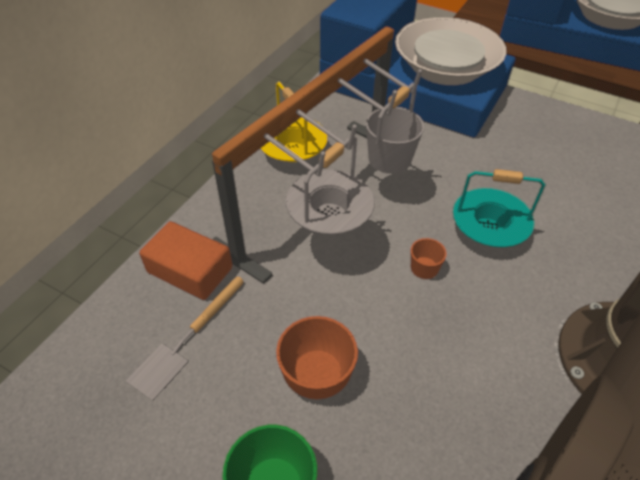

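View pics/top0.png

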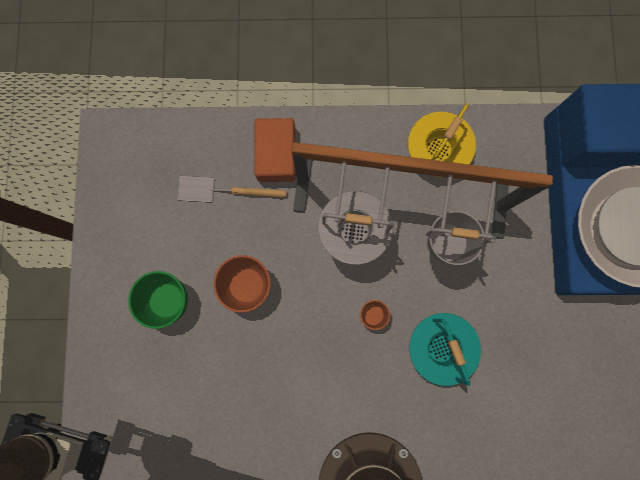

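The side view shows the steel strainer at (330,205) with its grip at (335,155), the pail at (395,135), the terracotta bowl at (318,357) and the green bowl at (270,460). The top view shows the strainer grip at (358,219), the pail grip at (466,233) and the bowl at (243,284). The yellow and turquoise strainers are decoys.

```bash
cat > h.py <<'E'
import numpy as np,cv2
from scipy.optimize import least_squares
def proj(im,P):
    K=np.array([[im["fx"],0,im["cx"]],[0,im["fy"],im["cy"]],[0,0,1.]])
    return cv2.projectPoints(np.asarray(P,float).reshape(-1,1,3),np.array(im["rvec"],float),np.array(im["tvec"],float),K,None)[0][:,0]
def circ(r,z,n=72):
    a=np.linspace(0,2*np.pi,n); return np.c_[r*np.cos(a),r*np.sin(a),0*a+z]
def rect(uv): return np.r_[uv.min(0),uv.max(0)]
def R(y): c,s=np.cos(y),np.sin(y); return np.array([[c,-s,0],[s,c,0],[0,0,1]])
def wood(im,box):
    l,t,w,h=[int(v) for v in box]; hsv=cv2.cvtColor(im["color"],cv2.COLOR_RGB2HSV)[t:t+h,l:l+w]
    m=((hsv[...,0]>9)&(hsv[...,0]<22)&(hsv[...,1]>95)&(hsv[...,2]>120)).astype(np.uint8)
    n,lab,st,c=cv2.connectedComponentsWithStats(m); i=1+np.argmax(st[1:,4])
    return c[i]+[l,t],st[i]
def tri(ims,uvs):
    return least_squares(lambda P:np.concatenate([proj(i,[P])[0]-u for i,u in zip(ims,uvs)]),[.6,0,.2])
E
python3 - <<'E'
from h import *; import pickle
o=pickle.load(open("o.pkl","rb")); S,T=o["side"],o["top"]
for n,bs,bt in [("str",(310,138,45,40),(335,205,45,25)),("pail",(385,80,30,35),(445,222,45,22))]:
    us,a=wood(S,bs);ut,b=wood(T,bt); r=tri([S,T],[us,ut]); print(n,us,a,ut,b,r.x,np.sqrt(2*r.cost))
rs=np.array(o["side","slip_bowl"][0]["rect"]);rt=np.array(o["top","slip_bowl"][0]["rect"])
tor=lambda r:np.r_[r[:2],r[:2]+r[2:]]
B=np.r_[circ(.068,.085),circ(.045,0)]
f=lambda p:np.r_[rect(proj(S,B+[p[0],p[1],0]))-tor(rs),rect(proj(T,B+[p[0],p[1],0]))-tor(rt)]
r=least_squares(f,[.5,.2],loss="soft_l1");print("bowl",r.x,f(r.x).round(1))
# strainer flange
m=o["top","strainer"][2]["rect"];ms=o["side","strainer"][1]["rect"]; print(m,ms)
F=circ(.085,.05)
g=lambda p:rect(proj(T,F+p))-tor(np.array(m))
for z in (.095,):
    r=least_squares(lambda p:g([p[0],p[1],z]),[.6,0],loss="soft_l1");print("flange",r.x,g([*r.x,z]).round(1))
# rail line: top front/back ends by pixel on z=.293
def ray(im,uv,z):
    return least_squares(lambda p:proj(im,[[p[0],p[1],z]])[0]-uv,[.6,0]).x
a=ray(T,(297,144),.293);b=ray(T,(552,177),.293);print(a,b,np.degrees(np.arctan2(-(a-b)[0],(a-b)[1])),np.hypot(*(a-b)))
print("base px",proj(T,[[0,0,0]]))
E
```

```text
str [332.49282297 151.28708134] [ 14   4  20  22 209] [358.38  218.245] [ 10   8  27  11 200] [0.59932315 0.03367564 0.26281311] 0.38369722365896475
pail [401.00854701  92.75213675] [ 10   6  14  16 117] [465.28571429 232.41871921] [  7   6  27  10 203] [ 0.56692684 -0.18303585  0.26564849] 0.525560208804808
bowl [0.4732549  0.30143884] [-0.8 -0.3  3.6 -0.8 -4.7 -0.8 -0.1  0.9]
[316.8, 188.2, 76.0, 76.0] [284.2, 135.8, 88.9, 99.6]
flange [0.60206317 0.03390094] [ 0.5  1.1 -0.5 -1. ]
[0.74780047 0.15820276] [ 0.67492625 -0.35343335] -8.106324976761151 0.5167999251291676
base px [[368.99542266 485.71236457]]
```

```bash
python3 - <<'E'
from cell import monitor
from scipy.spatial.transform import Rotation as Ro
import numpy as np
s=monitor.observe();M=Ro.from_rotvec(s["ee_rot"]).as_matrix();print(M.round(3))
y=M[:,1];a=np.degrees(np.arctan2(y[1],y[0]));print("turn",[((-8.3+k-a+180)%360)-180 for k in (0,180)])
print(np.array([.600,.034,.40])-s["position"])
E
```

```text
[[-0.964  0.268  0.   ]
 [ 0.268  0.964 -0.   ]
 [-0.    -0.    -1.   ]]
turn [np.float64(-82.77846923899125), np.float64(97.22153076100875)]
[ 0.43277354 -0.56818149  0.18189262]
```

>>> move_arm:
  series:
    - [0,0,4.5,0,0,0]
    - [0,0,4.5,0,0,0]
    - [2.7,-3.5,1.5,0,0,-5]
    - [2.7,-3.5,1.5,0,0,-5]
    - [2.7,-3.5,1.5,0,0,-5]
    - [2.7,-3.5,1.5,0,0,-5]
    - [2.7,-3.5,1.5,0,0,-5]
    - [2.7,-3.5,1.5,0,0,-5]
  grip: 1

```text
clock: 1.3
position: [0.33, 0.3906, 0.399]
ee_rot: [-1.221, -2.895, -0.001]
force: [0.7, 0.1, -0.4]
width: 0.999
```

>>> move_arm:
  series:
    - [2.7,-3.5,0,0,0,-5]
    - [2.7,-3.5,0,0,0,-5]
    - [2.7,-3.5,0,0,0,-5]
    - [2.7,-3.5,0,0,0,-5]
    - [2.7,-3.5,0,0,0,-5]
    - [2.7,-3.5,0,0,0,-5]
    - [0,0,0,0,0,0]

```text
clock: 2.0
position: [0.4943, 0.1758, 0.3986]
ee_rot: [1.937, 2.469, -0.0]
force: [-0.6, -0.1, -0.2]
width: 0.998
```

>>> move_arm:
  series:
    - [2.6,-3.5,0,0,0,-5.7]
    - [2.7,-3.5,0,0,0,-5.7]
    - [2.6,-3.6,0,0,0,-5.7]
    - [2.7,-3.6,0,0,0,-5.7]
    - [0,0,0,0,0,0]
    - [0,0,0,0,0,0]

```text
clock: 2.6
position: [0.5974, 0.0395, 0.3978]
ee_rot: [-2.378, -2.053, 0.001]
force: [0.2, 0.1, -0.2]
width: 1.0
```

```bash
python3 - <<'E'
from cell import monitor, imaging
import cv2,pickle
s=monitor.observe();im=imaging.get_image("wrist");print(s["position"],s["ee_rot"],s["joints"]);print(im["mount"],im["fx"],im["cx"],im["cy"])
pickle.dump((s,im),open("w1.pkl","wb"));cv2.imwrite("pics/w1.png",im["color"][:,:,::-1])
E
```

```text
[0.59741394 0.03952913 0.39776204] [-2.37814051e+00 -2.05270650e+00  1.16006112e-03] [-0.59255915  0.33273296  0.64303409  1.36204672 -0.19703643  1.51150227
 -0.11105085]
[[ 4.40395975e-04 -9.68947263e-01 -2.47267076e-01  6.55904925e-02]
 [ 9.99999726e-01  5.73865941e-04 -4.67712810e-04  6.69246230e-04]
 [ 5.95087200e-04 -2.47266802e-01  9.68947251e-01 -1.67121790e-01]
 [ 0.00000000e+00  0.00000000e+00  0.00000000e+00  1.00000000e+00]] 346.63389557414797 317.1140844983986 243.10746448849108
```

View pics/w1.png

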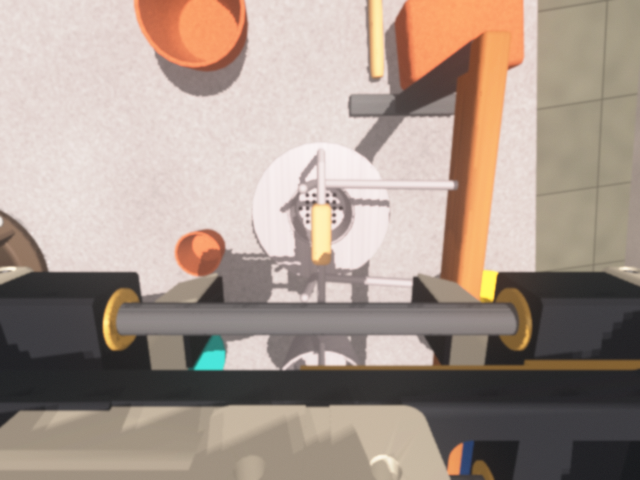

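The wrist view shows the strainer grip at (321,233), its bar parallel to the image's vertical axis, and both hooks clear of the grip. The bowl is at (192,20).

```bash
cat >> h.py <<'E'
from scipy.spatial.transform import Rotation as Ro
def wcam(s,im):
    T=np.eye(4);T[:3,:3]=Ro.from_rotvec(s["ee_rot"]).as_matrix();T[:3,3]=s["position"]
    C=np.linalg.inv(T@np.array(im["mount"]));d=dict(im);d["rvec"]=cv2.Rodrigues(C[:3,:3])[0];d["tvec"]=C[:3,3];return d
E
python3 - <<'E'
from h import *; import pickle
o=pickle.load(open("o.pkl","rb")); S,T=o["side"],o["top"]
s,im=pickle.load(open("w1.pkl","rb"));W=wcam(s,im)
uw,st=wood(im,(300,195,45,75));print(uw,st)
ut=[358.38,218.245];us=[332.49,151.29]
print(tri([S,T,W],[us,ut,uw]).x, tri([T,W],[ut,uw]).x)
G=lambda p,z:(np.array([[a,b,c] for a in(-.009,.009) for b in(-.028,.028) for c in(-.011,.011)])@R(np.radians(-8.3)).T+[*p,z])
print(rect(proj(W,G([.6,.034],.255))),rect(proj(W,G([.6,.034],.262))),st)
print(least_squares(lambda p:proj(W,[[*p,.258]])[0]-uw,[.6,0]).x)
# bar line in wrist image: project direction
print(proj(W,[[.6,.034,.255]]))
E
```

```text
[319.99099099 254.49099099] [ 12  34  19  36 222]
[0.59861365 0.02057391 0.25945954] [0.59770074 0.02995994 0.30366115]
[310.04271626 202.05476839 330.83230323 267.01261575] [309.86988156 203.08060051 331.14010356 269.4970639 ] [ 12  34  19  36 222]
[0.59703116 0.01570757]
[[320.30723348 234.15475785]]
```

>>> move_arm:
  series:
    - [0.3,-0.5,-2,0,0,0]
    - [0,0,-2.5,0,0,0]
    - [0,0,-2.5,0,0,0]
    - [0,0,-2.5,0,0,0]
    - [0,0,-2,0,0,0]
    - [0,0,-1.5,0,0,0]
    - [0,0,-0.8,0,0,0]
    - [0,0,0,0,0,0]

```text
clock: 3.45
position: [0.5994, 0.0368, 0.2595]
ee_rot: [-2.373, -2.056, 0.001]
force: [-0.4, -0.2, -0.6]
width: 1.0
```

```bash
python3 - <<'E'
from cell import monitor, imaging
import cv2
s=monitor.observe();im=imaging.get_image("wrist");print(s["position"],s["force"])
a=cv2.resize(im["color"][150:480,100:540,::-1],None,fx=1,fy=1)
b=imaging.get_image("side")["color"][40:240,220:460,::-1];b=cv2.resize(b,None,fx=1.5,fy=1.65)
cv2.imwrite("pics/w2.png",cv2.hconcat([a,b]))
E
```

```text
[0.59938934 0.03676164 0.25948659] [-0.36078835 -0.22721975 -0.55235626]
```

View pics/w2.png

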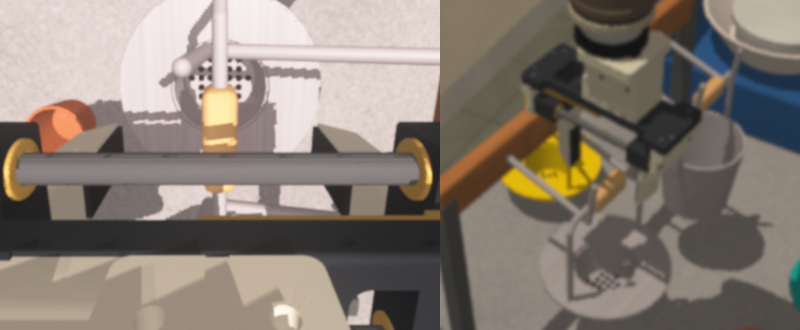

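The grip is between the open fingers, at crop x≈220 with the fingers at about 75 and 350, and the body is clear of the hooks. I'll close the gripper now.

>>> move_arm:
  series:
    - [0,-0.2,0,0,0,0]
    - [0,0,0,0,0,0]
    - [0,0,0,0,0,0]
    - [0,0,0,0,0,0]
    - [0,0,0,0,0,0]
    - [0,0,0,0,0,0]
    - [0,0,0,0,0,0]
    - [0,0,0,0,0,0]
  grip: 0
  force: 30

```text
clock: 4.35
position: [0.6002, 0.0332, 0.2601]
ee_rot: [2.377, 2.054, -0.0]
force: [0.1, 0.0, 0.3]
width: 0.352
```

>>> move_arm:
  series:
    - [0,0,0.5,0,0,0]
    - [0,0,1,0,0,0]
    - [0,0,1,0,0,0]
    - [0,0,1,0,0,0]
    - [0,0,1,0,0,0]
    - [0,0,1,0,0,0]
    - [0,0,1,0,0,0]
    - [0,0,0.5,0,0,0]

```text
clock: 5.15
position: [0.6006, 0.0332, 0.3314]
ee_rot: [2.376, 2.054, 0.002]
force: [-0.0, 0.8, 1.0]
width: 0.003
```

>>> move_arm:
  series:
    - [0,0,0,0,0,0]
    - [0,0,0,0,0,0]
    - [0,0,0,0,0,0]

```text
clock: 5.45
position: [0.6, 0.0333, 0.3296]
ee_rot: [-2.376, -2.054, 0.001]
force: [0.1, -0.7, -0.5]
width: 0.006
```

```bash
python3 - <<'E'
from cell import monitor, imaging
import cv2
s=monitor.observe();print(s["position"],s["force"],s["width"])
b=imaging.get_image("side")["color"][20:260,200:460,::-1]
cv2.imwrite("pics/s3.png",cv2.resize(b,None,fx=2.3,fy=2.3))
E
```

```text
[0.59996288 0.03330159 0.32962828] [ 0.05885278 -0.68596895 -0.5001373 ] 0.006378195584972102
```

View pics/s3.png

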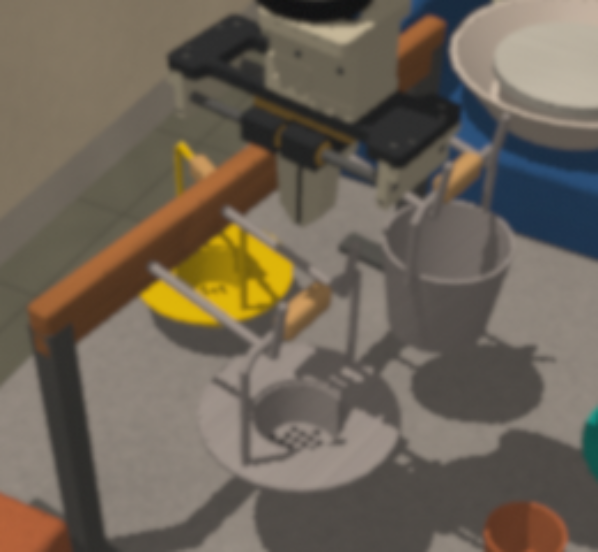

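I lifted before the slow fingers had finished closing: the opening was 0.35, and 0.2 is needed for contact. The strainer still hangs undisturbed. I'll reopen, go back down, and close fully before lifting.

>>> move_arm:
  series:
    - [0,0,0,0,0,0]
    - [0,0,0,0,0,0]
    - [0,0,0,0,0,0]
    - [0,0,0,0,0,0]
    - [0,0,0,0,0,0]
    - [0,0,0,0,0,0]
    - [0,0,0,0,0,0]
    - [0,0,0,0,0,0]
  grip: 1

```text
clock: 6.3
position: [0.6002, 0.0332, 0.3301]
ee_rot: [-2.377, -2.054, 0.0]
force: [-0.4, -0.5, -0.1]
width: 0.655
```

>>> move_arm:
  series:
    - [0,0,0,0,0,0]
    - [0,0,0,0,0,0]
    - [0,0,0,0,0,0]
    - [0,0,0,0,0,0]
    - [0,0,0,0,0,0]

```text
clock: 6.8
position: [0.6002, 0.0332, 0.3301]
ee_rot: [2.377, 2.054, 0.0]
force: [-0.7, 1.2, -0.8]
width: 0.996
```

>>> move_arm:
  series:
    - [0,0,-1.5,0,0,0]
    - [0,0,-1.5,0,0,0]
    - [0,0,-1.5,0,0,0]
    - [0,0,-1.5,0,0,0]
    - [0,0,-1,0,0,0]
    - [0,0,0,0,0,0]
    - [0,0,0,0,0,0]

```text
clock: 7.5
position: [0.6004, 0.0332, 0.2605]
ee_rot: [2.377, 2.054, 0.0]
force: [0.6, -0.1, 0.8]
width: 0.995
```

>>> move_arm:
  series:
    - [0,0,0,0,0,0]
    - [0,0,0,0,0,0]
    - [0,0,0,0,0,0]
    - [0,0,0,0,0,0]
    - [0,0,0,0,0,0]
    - [0,0,0,0,0,0]
    - [0,0,0,0,0,0]
    - [0,0,0,0,0,0]
  grip: 0
  force: 30

```text
clock: 8.3
position: [0.6002, 0.0332, 0.2601]
ee_rot: [2.377, 2.054, -0.0]
force: [0.5, -0.4, 0.0]
width: 0.351
```

>>> move_arm:
  series:
    - [0,0,0,0,0,0]
    - [0,0,0,0,0,0]
    - [0,0,0,0,0,0]
    - [0,0,0,0,0,0]
    - [0,0,0,0,0,0]
    - [0,0,0,0,0,0]

```text
clock: 8.9
position: [0.6002, 0.0332, 0.2601]
ee_rot: [2.377, 2.054, 0.0]
force: [-0.2, -0.3, 0.7]
width: 0.001
```

```bash
python3 - <<'E'
from cell import monitor, imaging
from h import *
s=monitor.observe();M=Ro.from_rotvec(s["ee_rot"]).as_matrix()
S=imaging.get_image("side");T=imaging.get_image("top");w=imaging.get_image("wrist");W=wcam(s,w)
tip=s["position"]+M[:,2]*.019
print(s["position"],M.round(3))
for n,I in (("S",S),("T",T),("W",W)): print(n,proj(I,[s["position"],tip,[.6,.034,.255]]).round(0).tolist())
print(proj(S,[[.6,.033,.33],[.6,.033,.311]]))
a=cv2.resize(S["color"][60:220,240:420,::-1],None,fx=2.2,fy=2.2)
b=w["color"][128:480,120:520,::-1]
cv2.imwrite("pics/s4.png",cv2.hconcat([a,b]))
E
```

```text
[0.60024206 0.03322541 0.26013859] [[ 0.145  0.989  0.   ]
 [ 0.989 -0.145 -0.   ]
 [-0.     0.    -1.   ]]
S [[332.0, 152.0], [332.0, 161.0], [332.0, 155.0]]
T [[358.0, 218.0], [358.0, 219.0], [358.0, 218.0]]
W [[316.0, 286.0], [316.0, 274.0], [315.0, 281.0]]
[[333.58801885 119.28949726]
 [333.29147515 128.61807815]]
```

View pics/s4.png

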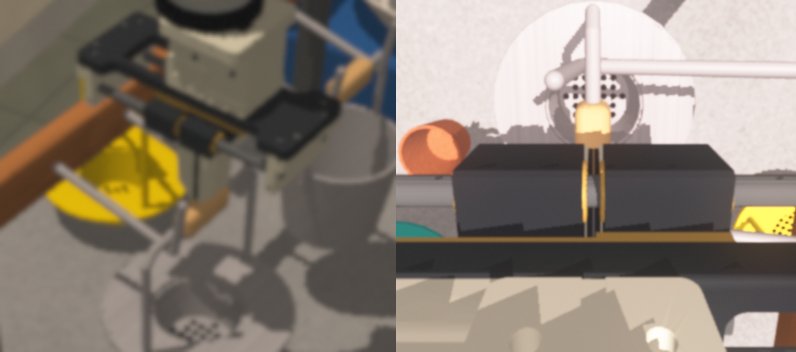

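```bash
python3 - <<'E'
from h import *; import pickle
s,im=pickle.load(open("w1.pkl","rb"))
for dz in (0,.02,.03):
    s2=dict(s);s2["position"]=s["position"]+[0,0,dz];W=wcam(s2,im)
    print(dz,"flange",rect(proj(W,circ(.085,.05)+[.600,.034,.095])).round(0),"pot-bowl-rim centre",proj(W,[[.4733,.3014,.085],[.473,.2334,.085]]).round(0).tolist())
# robot grid search for camera translation/rotation from observed edges
obs=np.array([252,142,389])
f=lambda p:(rect(proj(wcam({**s,"position":s["position"]+[0,0,p[0]]},im),circ(.085,.05)+[.6,.034,.095]))[:3]-obs)
for z in np.arange(0,.05,.01): print(z,f([z]).round(1))
E
```

```text
0 flange [250. 142. 389. 280.] pot-bowl-rim centre [[185.0, 6.0], [197.0, 66.0]]
0.02 flange [253. 142. 386. 274.] pot-bowl-rim centre [[190.0, 12.0], [202.0, 70.0]]
0.03 flange [254. 143. 385. 272.] pot-bowl-rim centre [[193.0, 15.0], [205.0, 72.0]]
0.0 [-1.9 -0.2  0.2]
0.01 [-0.4  0.1 -1.4]
0.02 [ 1.1  0.4 -3. ]
0.03 [ 2.5  0.7 -4.4]
0.04 [ 3.8  0.9 -5.9]
```

>>> move_arm:
  series:
    - [0,0,0,0,0,0]
    - [0,0,0,0,0,0]
    - [0,0,0,0,0,0]
    - [0,0,0,0,0,0]
    - [0,0,0,0,0,0]
    - [0,0,0,0,0,0]
    - [0,0,0,0,0,0]
  grip: 0.5

```text
clock: 9.75
position: [0.6002, 0.0332, 0.2602]
ee_rot: [2.377, 2.054, 0.0]
force: [-0.2, 0.1, -0.1]
width: 0.497
```

```bash
python3 - <<'E'
from cell import monitor, imaging
from h import *
s=monitor.observe();M=Ro.from_rotvec(s["ee_rot"]).as_matrix()
S=imaging.get_image("side");k=4
print(s["width"],s["position"], -Ro.from_rotvec(S["rvec"]).as_matrix().T@S["tvec"])
w=.046*s["width"]
img=cv2.resize(S["color"][60:200,270:420,::-1],None,fx=k,fy=k)
def dr(P,c):
    q=(proj(S,np.array(P)@M.T+s["position"])-[270,60])*k
    cv2.polylines(img,[q.astype(np.int32)],True,c,1)
for sg in(1,-1):  # inner pad faces
    dr([[-.0095,sg*w,-.03],[.0095,sg*w,-.03],[.0095,sg*w,.019],[-.0095,sg*w,.019]],(0,0,255))
dr([[-.0375,-.095,-.047],[.0375,-.095,-.047],[.0375,.095,-.047],[-.0375,.095,-.047]],(0,255,0))
cv2.imwrite("pics/s5.png",img)
E
```

```text
0.49687477753958 [0.6002196  0.03323667 0.26017007] [0.25917613 0.69060394 0.88247879]
```

View pics/s5.png

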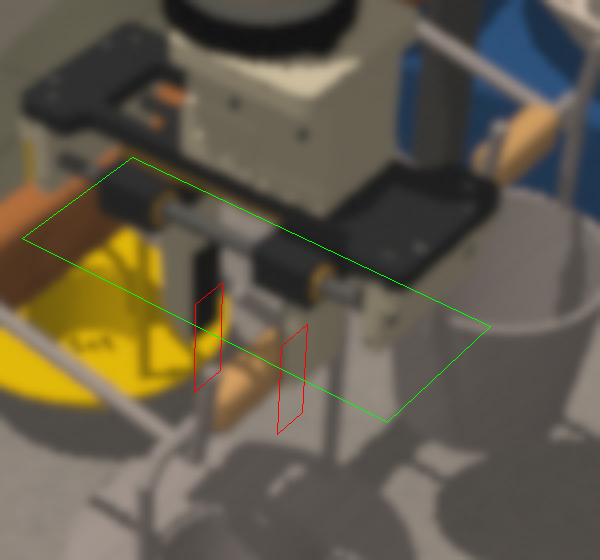

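The overlay shows the whole gripper, fingertips and body, about 15 px (roughly 28 mm) above where the reported TCP puts it. The fingers therefore closed above the grip. I'll descend in small steps and watch the force.

>>> move_arm:
  series:
    - [0,0,-0.4,0,0,0]
    - [0,0,-0.4,0,0,0]
    - [0,0,-0.4,0,0,0]
    - [0,0,0,0,0,0]

```text
clock: 10.2
position: [0.5998, 0.0333, 0.2473]
ee_rot: [-2.376, -2.054, 0.002]
force: [0.0, 0.0, -1.0]
width: 0.498
```

>>> move_arm:
  series:
    - [0,0,-0.4,0,0,0]
    - [0,0,-0.4,0,0,0]
    - [0,0,-0.4,0,0,0]
    - [0,0,0,0,0,0]

```text
clock: 10.6
position: [0.5998, 0.0333, 0.2354]
ee_rot: [-2.376, -2.054, 0.001]
force: [-0.8, -0.2, -0.6]
width: 0.497
```

```bash
python3 - <<'E'
from cell import monitor, imaging
from h import *
s=monitor.observe();M=Ro.from_rotvec(s["ee_rot"]).as_matrix()
S=imaging.get_image("side");k=4
print(s["width"],s["position"],s["force"])
img=cv2.resize(S["color"][60:200,270:370,::-1],None,fx=k,fy=k)
w=imaging.get_image("wrist")["color"][:,120:520,::-1]
cv2.imwrite("pics/s6.png",cv2.hconcat([img,w[-420:] if 0 else cv2.copyMakeBorder(w,0,80,0,0,cv2.BORDER_CONSTANT)]))
E
```

```text
0.4968151414978152 [0.5998207  0.03325595 0.23542903] [-0.77538225 -0.22881029 -0.64993791]
```

View pics/s6.png

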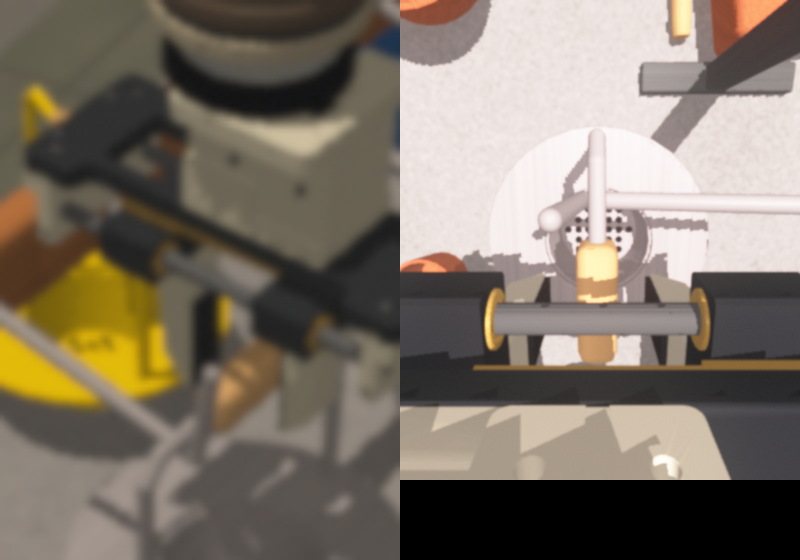

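The fingertips now straddle the grip: the side crop shows tips at (205,375) and (300,425), and the wrist view shows the wood centred. Closing.

>>> move_arm:
  series:
    - [0,0,0,0,0,0]
    - [0,0,0,0,0,0]
    - [0,0,0,0,0,0]
    - [0,0,0,0,0,0]
    - [0,0,0,0,0,0]
    - [0,0,0,0,0,0]
    - [0,0,0,0,0,0]
    - [0,0,0,0,0,0]
  grip: 0
  force: 35

```text
clock: 11.5
position: [0.6002, 0.0332, 0.2362]
ee_rot: [-2.377, -2.054, -0.0]
force: [-1.3, -0.7, 1.1]
width: 0.194
```

>>> move_arm:
  series:
    - [0,0,0,0,0,0]
    - [0,0,0,0,0,0]

```text
clock: 11.7
position: [0.6002, 0.0332, 0.2362]
ee_rot: [-2.377, -2.054, -0.0]
force: [-2.2, 0.3, 1.8]
width: 0.193
```

Gripped: the opening is 17.8 mm. Lifting straight up.

>>> move_arm:
  series:
    - [0,0,0.4,0,0,0]
    - [0,0,0.8,0,0,0]
    - [0,0,1,0,0,0]
    - [0,0,1,0,0,0]
    - [0,0,1,0,0,0]
    - [0,0,1,0,0,0]
    - [0,0,1,0,0,0]
    - [0,0,1,0,0,0]

```text
clock: 12.5
position: [0.6002, 0.0332, 0.3091]
ee_rot: [2.377, 2.054, 0.0]
force: [-0.0, 0.0, -2.9]
width: 0.192
```

>>> move_arm:
  series:
    - [0,0,0.5,0,0,0]
    - [0,0,0,0,0,0]
    - [0,0,0,0,0,0]

```text
clock: 12.8
position: [0.6001, 0.0332, 0.3129]
ee_rot: [-2.377, -2.054, 0.0]
force: [-0.9, -0.5, -3.0]
width: 0.19
```

```bash
python3 - <<'E'
from cell import monitor, imaging
from h import *
s=monitor.observe();S=imaging.get_image("side");T=imaging.get_image("top")
print(s["width"],s["position"],s["force"])
cv2.imwrite("pics/s7.png",cv2.hconcat([cv2.resize(S["color"][20:260,200:420,::-1],None,fx=2,fy=2),cv2.resize(T["color"][120:360,200:380,::-1],None,fx=2,fy=2)]))
E
```

```text
0.19008750524199858 [0.60008477 0.03322544 0.31289634] [-0.86061406 -0.54911333 -3.04217926]
```

View pics/s7.png

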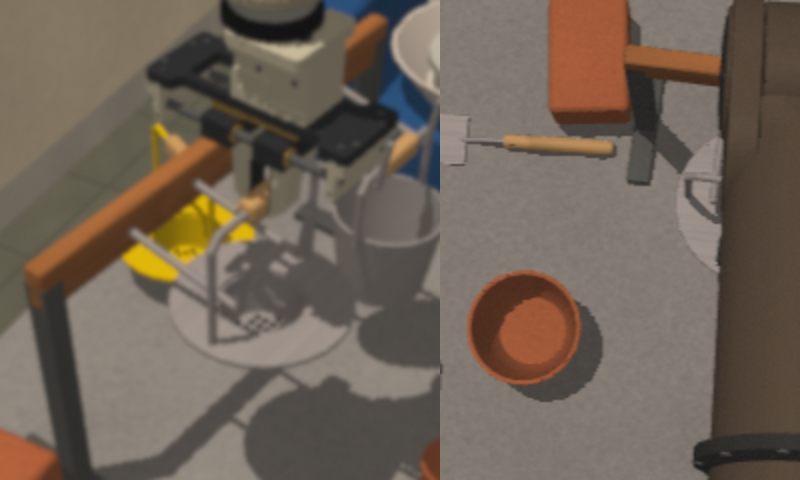

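The strainer is off the hooks and level, at about +77 mm with 3 N on the wrist. The pail still hangs. The top view shows the bowl rim spanning columns 214–270 and rows 255–312. I'll draw back first, then refine the bowl position.

>>> move_arm:
  series:
    - [-1,0.2,0,0,0,0]
    - [-2,0.3,0,0,0,0]
    - [-2.5,0.4,0,0,0,0]
    - [-2.5,0.4,0,0,0,0]
    - [-2,0.8,0,0,0,0]
    - [-1,1.5,0,0,0,0]
    - [-0.5,2,0,0,0,0]
    - [0,2.5,0,0,0,0]

```text
clock: 13.7
position: [0.4838, 0.114, 0.3133]
ee_rot: [-2.377, -2.053, -0.0]
force: [1.3, -0.1, -1.8]
width: 0.19
```

```bash
python3 - <<'E'
from h import *; import pickle
o=pickle.load(open("o.pkl","rb")); S,T=o["side"],o["top"]
C=circ(.068,.085)
f=lambda p:rect(proj(T,C+[p[0],p[1],0]))-[214.3,255.3,269.7,311.7]
r=least_squares(f,[.47,.3]);print(r.x,r.fun.round(1))
g=lambda p:rect(proj(S,C+[p[0],p[1],0]))[:3]-np.r_[278.9,317.6,278.9+78.3]
r=least_squares(g,[.47,.3]);print(r.x,r.fun.round(1))
from cell import monitor
s=monitor.observe();print(s["position"],s["width"],s["force"])
E
```

```text
[0.47661464 0.29732077] [-1.1 -0.8  1.1  0.7]
[0.47527201 0.30260691] [-2.2 -0.3  2.2]
[0.48375401 0.11401231 0.31328531] 0.19019271122747 [ 1.31247539 -0.06118555 -1.773039  ]
```

>>> move_arm:
  series:
    - [0,2.5,0,0,0,0]
    - [0,3,0,0,0,0]
    - [-0.5,3,0,0,0,0]
    - [-0.5,3,0,0,0,0]
    - [0,3,0,0,0,0]
    - [0,2.5,-0.5,0,0,0]
    - [0,1.5,-1,0,0,0]
    - [0,0,-1.5,0,0,0]

```text
clock: 14.5
position: [0.4747, 0.3017, 0.2821]
ee_rot: [-2.373, -2.058, -0.001]
force: [0.9, 0.1, -2.7]
width: 0.192
```

>>> move_arm:
  series:
    - [0,0,-1.5,0,0,0]
    - [0,0,-1,0,0,0]
    - [0,0,0,0,0,0]
    - [0,0,0,0,0,0]
    - [0,0,0,0,0,0]

```text
clock: 15.0
position: [0.4757, 0.2992, 0.2588]
ee_rot: [2.377, 2.054, 0.002]
force: [-0.3, -0.4, -2.3]
width: 0.191
```

```bash
python3 - <<'E'
from cell import monitor, imaging
from h import *
s=monitor.observe();S=imaging.get_image("side");T=imaging.get_image("top")
print(s["width"],s["position"],s["force"])
p=s["position"]+[0,.001,-.141]
for I,n in((S,"s"),(T,"t")):
    a=I["color"][:,:,::-1].copy()
    for P,c in((circ(.085,.05)+p,(0,0,255)),(circ(.068,.085)+[.4755,.3,0],(0,255,0))):
        cv2.polylines(a,[proj(I,P).astype(np.int32)],True,c,1)
    globals()[n]=a
cv2.imwrite("pics/s8.png",cv2.hconcat([cv2.resize(s[220:430,200:420] if 0 else globals()["s"][200:430,220:420],None,fx=2,fy=2),cv2.resize(t[170:400,150:350],None,fx=2,fy=2)]))
E
```

```text
0.19072071257784778 [0.47569879 0.29917182 0.2588236 ] [-0.26032661 -0.44355899 -2.32785355]
```

View pics/s8.png

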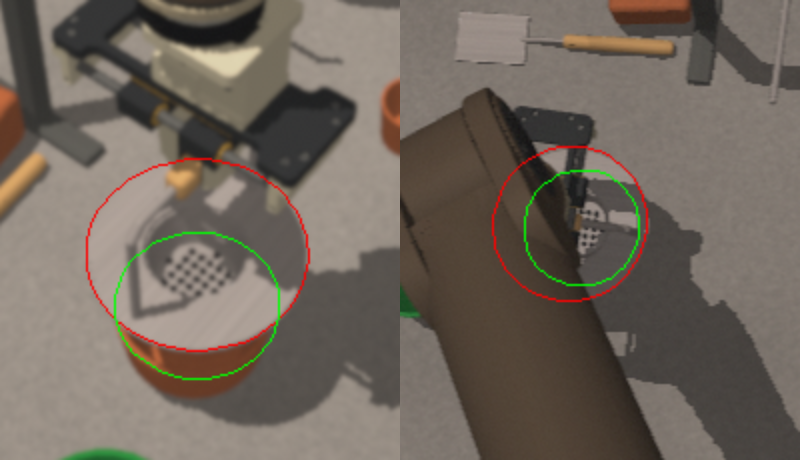

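Both views put the flange (red) on its predicted circle, centred over the bowl rim (green) and level. Lowering.

>>> move_arm:
  series:
    - [0,0,-1,0,0,0]
    - [0,0,-1.2,0,0,0]
    - [0,0,-1.2,0,0,0]
    - [0,0,-1.2,0,0,0]
    - [0,0,-1,0,0,0]
    - [0,0,-0.7,0,0,0]
    - [0,0,-0.3,0,0,0]
    - [0,0,0,0,0,0]

```text
clock: 15.9
position: [0.4751, 0.2991, 0.1918]
ee_rot: [2.377, 2.054, -0.001]
force: [0.1, 0.1, -2.3]
width: 0.19
```

>>> move_arm:
  series:
    - [0,0,-0.3,0,0,0]
    - [0,0,-0.2,0,0,0]
    - [0,0,-0.2,0,0,0]
    - [0,0,0,0,0,0]
    - [0,0,0,0,0,0]

```text
clock: 16.4
position: [0.4752, 0.2993, 0.1852]
ee_rot: [2.377, 2.054, 0.0]
force: [0.1, -0.4, -2.7]
width: 0.194
```

>>> move_arm:
  series:
    - [0,0,-0.2,0,0,0]
    - [0,0,0,0,0,0]
    - [0,0,0,0,0,0]

```text
clock: 16.7
position: [0.4757, 0.2994, 0.1837]
ee_rot: [2.377, 2.054, 0.002]
force: [0.2, -0.9, 3.8]
width: 0.19
```

>>> move_arm:
  series:
    - [0,0,-0.2,0,0,0]
    - [0,0,0,0,0,0]
    - [0,0,0,0,0,0]

```text
clock: 17.0
position: [0.476, 0.2994, 0.1835]
ee_rot: [-2.377, -2.054, -0.004]
force: [-5.3, -3.3, 22.4]
width: 0.198
```

Contact at z≈0.184, as predicted. I'll relieve the pressure by 2 mm, then open.

>>> move_arm:
  series:
    - [0,0,0.2,0,0,0]
    - [0,0,0,0,0,0]

```text
clock: 17.2
position: [0.4754, 0.2994, 0.1835]
ee_rot: [-2.377, -2.054, -0.001]
force: [-1.1, -1.5, 7.3]
width: 0.194
```

>>> move_arm:
  series:
    - [0,0,0,0,0,0]
    - [0,0,0,0,0,0]
    - [0,0,0,0,0,0]
    - [0,0,0,0,0,0]
    - [0,0,0,0,0,0]
    - [0,0,0,0,0,0]
    - [0,0,0,0,0,0]
  grip: 0.7

```text
clock: 17.9
position: [0.4752, 0.2992, 0.1831]
ee_rot: [2.377, 2.054, -0.0]
force: [-0.8, -0.3, 0.1]
width: 0.692
```

>>> move_arm:
  series:
    - [0,0,0.5,0,0,0]
    - [0,0,1.5,0,0,0]
    - [0,0,2.5,0,0,0]
    - [0,0,2.5,0,0,0]
    - [0,0,2.5,0,0,0]
    - [0,0,2.5,0,0,0]
    - [0,0,2,0,0,0]
    - [0,0,0,0,0,0]

```text
clock: 18.7
position: [0.4765, 0.2997, 0.3264]
ee_rot: [2.377, 2.054, 0.008]
force: [0.3, 0.3, -0.7]
width: 0.704
```

```bash
python3 - <<'E'
from cell import monitor, imaging, outline_of
from h import *
s=monitor.observe();S=imaging.get_image("side");T=imaging.get_image("top")
print(s["width"],s["position"],s["force"],s["clock"])
for c in("side",):
    for t in("strainer","pail"): print(c,t,[(round(float(d["p"]),2),d["rect"]) for d in outline_of(c,t)])
print(rect(proj(S,circ(.085,.05)+[.4755,.3,.041])))
a=S["color"][:,:,::-1].copy()
cv2.polylines(a,[proj(S,circ(.085,.05)+[.4755,.3,.041]).astype(np.int32)],True,(0,0,255),1)
cv2.imwrite("pics/s9.png",a)
E
```

```text
0.703778072759521 [0.47651329 0.29973644 0.32636263] [ 0.2614966   0.28474679 -0.72182457] 18.7
side strainer [(0.9, [267.7, 281.2, 100.7, 119.6]), (0.85, [450.9, 166.3, 95.0, 82.7]), (0.53, [259.2, 85.5, 20.4, 68.3])]
side pail [(0.58, [365.2, 82.1, 59.2, 92.4])]
[266.83525351 306.01264648 370.60033898 398.13256907]
```

View pics/s9.png

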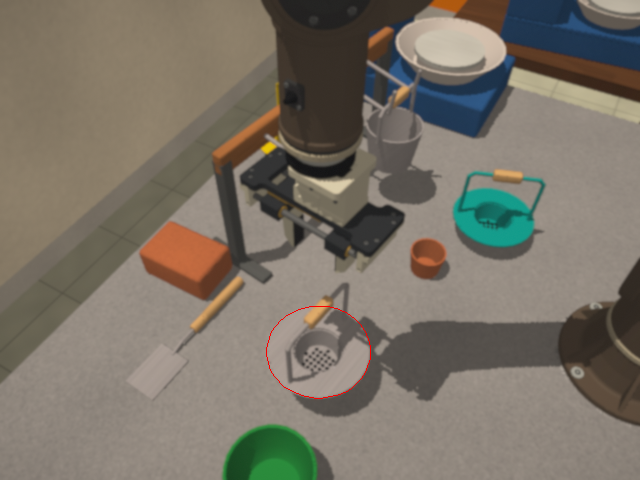

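The strainer's flange lies within about 3 px of the predicted seated circle, level on the bowl. The pail hangs unmoved at (395,130) and the gripper is clear.

```bash
python3 -c "
from cell import workorder
print(workorder.sign_off())"
```

```text
the job is handed in; nothing more can be done
None
```

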